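# Free the sagging bolt of the specimen cage and hold its gate ajar

## Robot

A 7-joint arm with a two-finger parallel gripper is mounted at the origin on the work surface; the furniture and walls round the work are solid. World frame = base frame: x ahead of the robot, y to its left, z up, the work surface at z = 0. Lengths are in mm, angles in rad, forces in N, time in s.
With the tool pointing down it reaches from about 425 to 1025 mm from the base axis. Payload 3.6 kg.
Tool frame: the origin (TCP) lies at the very end of the fingers, on their centre line; the grasp point (between the pads) lies 19 mm behind it (arm.pinch_z is the distance from the TCP to the grasp point, in mm); z points along the fingers, y is the direction in which the jaws open and shut (so a half turn about z gives the same grasp; the last joint's range is limited). The gripper opens to 85 mm and grips with 20 to 120 N. Pads are 22 mm wide; open, the fingers measure 114 mm over their backs; the gripper's body (76 mm by 85 mm) begins 54 mm behind the grasp point. The pads swing forward as they close: fully open they stand 13 mm farther back than shut.
Start: joints at [-1.236, 0.591, 0.048, 1.609, -0.033, 0.943, -0.034], TCP at [300.777, 659.669, 231.302] pointing down, gripper open.
Joint ranges: [-2.69, 2.69], [-0.47, 2.24], [-1.27, 1.36], [0.19, 2.51], [-1.53, 4.68], [0.08, 2.07], [-3.09, 3.09]. Speed limits (rad/s): [2.57, 2.57, 3.14, 3.14, 3.14, 3.14, 3.14].

## Interface

Orientations are given as a unit quaternion [x, y, z, w].
In Python, from station import read_state, viewer, workorder, trace, arm gives the robot as it stands. The module is installed in compiled form; this text tells all that it offers.
- The arm moves only by the tool step_arm, never from a script. Its argument "series" is a list of rows, each an object of numbers: "dx", "dy", "dz": the shift along the tool's x, y, z in cm; "turn": the turn about the tool's z in degrees; "claw": the closure in counts, from 0 (fully open) to 255 (shut). A call has 1 to 12 rows; each row is the pose to reach, as a shift and turn from the pose commanded when the call began, along the tool's axes at that moment; what a row does not reach only later rows make up. A row lasts 1/12 s, in which the tool goes at most 41.7 mm and 7.16 degrees, less where a joint would pass 70% of its speed; a pose out of reach is approached as far as the arm can. A call with a gripper value outside its range is refused whole. The fingers move at their own pace and stop on an object; "force" is the grip in N (left out, the last holds). Time passes only in rows, so rows that repeat a pose let the fingers close. It gives the time, the measured TCP pose, the force and the opening at its end, in the units of the state.
- read_state(): the state, without advancing time (a new reading comes with each control period).
- viewer.capture(name): name is "scene" or "top" or "wrist"; returns a dict with "color" (420x560x3 uint8, blue, green, red), "camera_matrix" (3x3 intrinsics, pixels), "rvec" (rotation vector, rad) and "tvec" (3), from world to camera coordinates, as OpenCV has them; the wrist camera has in their place "tool_from_camera" (4x4, takes a point from camera to tool coordinates, whose origin is the TCP and whose axes are the flange's). Camera axes: x right, y down, z forward; pixel columns grow to the right and rows downward; lengths in mm; the calibration is good to about 2 mm. A picture is of the moment at which its call begins: read the wrist's pose just before it. There is no depth.
- workorder.close_job(): hands the job in, once; it reports no verdict.
Trained networks look in a picture, given as the dict that the camera call returned (one of the last four; its "shot" number tells which), for a name from the list of things; names that differ only in an ending like _2 or _b are one class to them, and where a whole thing is asked for, a point or a joint stands for the part that bears it (a point fixed in the world has none). Each returns a list of dicts, best first, with "confidence" (0 to 1); they miss things now and then, are a little off and sometimes report something else, mostly with a low value. They report only what shows in the picture. A call takes as long as a camera call.
- trace(picture, label): "pixels" (420x560 bool, what is visible of it) and "extent" ([centre column, centre row, width, height] in pixels, round what is visible of it).
The state is a dict: "time": time; "qpos": joint angles; "joint_vel": joint speeds; "joint_efforts": joint torques, N m; "tcp_pos": TCP position; "eef_rot": TCP orientation; "wrist_force": force on the tool from outside, world axes, zero at the start; "ft_torque": the same for the moment, N m; "grip_width": finger opening in mm.
Only numpy, scipy, OpenCV 4.12 (cv2) and the standard library are available. Lean on these libraries where they do the work, as an engineer would, in place of code of your own. Each camera call takes 0.05 s, during which the arm holds its last target. There are 200 camera calls.

## Task

Get the gate of the wire specimen cage open for a colleague. Its bolt has sagged in worn guides, so the notch under it hooks over the keeper's bent-up lip: lift the bolt by its upright knob and, keeping it raised, draw it sideways right out of the keeper, then pull the gate against its closing spring until its free edge stands about 10 cm off its jamb, wide enough to pass one cup. Finish while still holding the gate there with the gripper, and leave the cup, timer, cassette and marker round the cage where they are.

Things in the scene. Friction and masses are not known exactly. Their poses are not given: they have to be found in the camera images.
- cage: fixed white wire cage, 150 deep (x) by 300 wide (y) by 176 high (z), origin at the centre of its underside on the table, z up; the gate is in its front, which faces along the cage's -x (towards the robot); the gate's hinge is at the front's +y side, the wide post with the keeper at its -y side. Nothing of it but the bolt's knob stands higher than 176 mm. Three lidded cups stand inside and stay there.
- gate: the hinged gate leaf, 235 wide, 12 thick, up to 166 high, with a zinc-grey bolt along its solid top rail; origin on the upright hinge axis at table height; shut, its axes are parallel to the cage's; the leaf runs from the hinge along the gate's own -y. A spring hinge shuts it: it takes about 2 N at the knob to start it and 3 N to hold it 10 cm open; let go, it swings shut.
- gate_swing (a joint): opening angle of the gate, rad: 0 shut, grows as the free edge swings out towards the robot (a clockwise turn seen from above), up to 1.3; 0.43 puts the free edge 100 mm from the jamb
- bolt (a joint): how far the bolt is drawn along the gate's +y (towards the hinge), m: 0 fully thrown, at most 0.045; it starts at 0 to 0.007. With the bolt down in its sagged place it stops against the lip at about 0.011; it is clear of the keeper from 0.029 on. Friction about 1 N; it stays where it is left.
- bolt_lift (a joint): how far the bolt is raised in its tall guides, m: 0 sagged, at most 0.013; it must be above 0.006 to pass the lip; about 1.5 N lifts it and it drops again by its own weight when let go
- bolt_knob (a point): centre of the bolt's black knob, an upright cylinder 20 across and 28 high on an 8 mm upright stem; it stands in front of the gate and above everything else of the cage (underside of the knob 12 mm above the cage's top), 202 mm above the table while the bolt sags. It can be gripped from above and turns with the gate; the bolt runs along the gate's y, 67 mm below this point.
- hinge (a point): point on the gate's upright hinge axis, 90 mm above the table
- gate_edge (a point): front of the gate's free edge at half height (90 mm up), 235 mm from the hinge axis
- jamb (a point): point of the cage's front where gate_edge lies when the gate is shut; the distance of the two is the gap
- keeper_lip (a point): middle of the top edge of the keeper's bent-up lip, 4 mm thick along the cage's y, 16 mm along x; it reaches 6 mm up into the notch of the sagged bolt. The keeper is a zinc-grey strap loop on the wide post.
- near_cup: specimen cup with yellow lid, 68 across, 62 high, on the table in front of the cage's keeper side; origin at its underside's centre
- timer: light grey countdown timer, 66x66x18, lying on the table near the cage's hinge side; origin at its underside's centre
- cassette: flat white test cassette, 31x100x5, long side along its y, on the table in front of the cage; origin at its underside's centre
- pen: white marker with black cap, 152 long along its y, 16 thick, on the table beyond the cup on the keeper side; origin at its underside's centre

How it is judged (in metres and radians):
On the way, in this order (a step that is already met when the one before it is completed fails the run):
1. the bolt is raised clear of the keeper's lip while still in the keeper (value of joint bolt_lift above 0.0055 m and value of joint bolt below 0.028 m), for 0.1 s.
2. the bolt is drawn right out of the keeper with the gate still shut (value of joint bolt above 0.0285 m and distance between gate_edge and jamb below 0.04 m), for 0.05 s.
At the end, for the whole second after the job is handed in: The bolt is drawn out of the keeper (more than 28.5 mm), the gate's free edge stands 75 to 130 mm from its jamb and is still, and the fingers are holding the gate (by the knob or the leaf) against its spring (distance between gate_edge and jamb between 0.075 and 0.13 m and value of joint bolt above 0.0285 m and contact force between the fingers and gate above 0.5 N and angular speed of gate below 0.1 rad/s); the arm keeps its last pose, push and grip.
It fails at once if the cup, timer, cassette or marker beside the cage is moved more than 3 cm (distance of any of near_cup, timer, cassette, pen from where it was at the start of the episode above 0.03 m).
It also fails if it takes over 35 s, if anything falls off the work surface, if the arm or the gripper's body presses on something with over 40 N, if the wrist force passes 120 N, or if a joint passes its speed limit or range.

## Working session

There is one attempt and no reset: what is moved stays moved. The work goes in short steps, Python scripts to look and compute and a tool call to move; the robot and the scene stay as the last step left them, time stands still between calls to the robot, and variables do not carry over. Pictures are saved under pics/ and viewed, about 8 in all and at most 12, crops included, and the job is handed in when it is done.

Besides the shell and the picture viewer there is one more tool, called after "Call:" by a JSON object that holds its "api" and its "payload". step_arm: Moves the arm, as the interface text tells. Its arguments: {"type":"object","properties":{"series":{"type":"array","items":{"type":"object","properties":{"dx":{"type":"number"},"dy":{"type":"number"},"dz":{"type":"number"},"turn":{"type":"number"},"claw":{"type":"number"}}}},"force":{"type":"number"}},"required":["series"]}

```bash
mkdir -p pics; cat > h.py <<'E'
import numpy as np, cv2
from scipy.spatial.transform import Rotation as R
from station import read_state, viewer, workorder, trace, arm
def proj(p,c):
    return cv2.projectPoints(np.float64(p).reshape(-1,3),np.float64(c['rvec']),np.float64(c['tvec']),np.float64(c['camera_matrix']),None)[0].reshape(-1,2)
def ray(px,c):
    K=np.float64(c['camera_matrix']);Rm=cv2.Rodrigues(np.float64(c['rvec']))[0]
    o=-Rm.T@np.float64(c['tvec']).ravel();d=Rm.T@np.linalg.inv(K)@[px[0],px[1],1]
    return o,d
def onz(px,c,z):
    o,d=ray(px,c);return o+d*(z-o[2])/d[2]
def tri(pxs,cs):
    A=np.zeros((3,3));b=np.zeros(3)
    for p,c in zip(pxs,cs):
        o,d=ray(p,c);d=d/np.linalg.norm(d);M=np.eye(3)-np.outer(d,d);A+=M;b+=M@o
    return np.linalg.solve(A,b)
E
python3 - <<'E'
from h import *
s=read_state();print({k:np.round(s[k],3) for k in s})
cs=[viewer.capture(n) for n in('scene','top')]
for n,c in zip(('scene','top'),cs):
    cv2.imwrite(f'pics/{n}1.png',c['color'])
    for l in ['cage','gate','bolt_knob','keeper_lip','near_cup','timer','cassette','pen']:
        try: print(n,l,[(round(t['confidence'],2),np.round(t['extent'])) for t in trace(c,l)][:2])
        except Exception as e: print(n,l,e)
    print(ray((280,210),c))
E
```

```text
{'time': np.float64(0.0), 'qpos': array([-1.236,  0.592,  0.048,  1.61 , -0.033,  0.943, -0.034]), 'joint_vel': array([-0.001, -0.001, -0.001, -0.002, -0.001, -0.   , -0.001]), 'joint_efforts': array([ 0.0000e+00, -5.4869e+01,  1.5470e+00, -1.9812e+01,  9.0000e-03,
        9.0000e-03,  0.0000e+00]), 'tcp_pos': array([300.455, 658.917, 230.155]), 'eef_rot': array([ 0.212,  0.977, -0.001, -0.   ]), 'wrist_force': array([0.077, 0.052, 0.01 ]), 'ft_torque': array([ 0.025,  0.028, -0.031]), 'grip_width': np.float64(85.407)}
scene cage [(0.81, array([276., 217.,  98.,  76.]))]
scene gate [(0.67, array([262., 220.,  67.,  58.]))]
scene bolt_knob [(0.74, array([280., 206.,  26.,  30.]))]
scene keeper_lip []
scene near_cup [(0.95, array([317., 264.,  23.,  22.]))]
scene timer [(0.76, array([210., 231.,  21.,  12.]))]
scene cassette []
scene pen [(0.55, array([363., 283.,  52.,  11.]))]
(array([-425.86343697, -757.55793878,  693.53585899]), array([ 0.72643219,  0.55801874, -0.40137633]))
top cage [(0.81, array([251., 164., 112.,  79.])), (0.45, array([294., 182.,  10.,   7.]))]
top gate [(0.56, array([251., 188.,  84.,  18.]))]
top bolt_knob [(0.56, array([273., 188.,  44.,  14.]))]
top keeper_lip [(0.45, array([296., 182.,  16.,  10.]))]
top near_cup [(0.66, array([329., 197.,  14.,  21.])), (0.53, array([251., 162., 106.,  77.]))]
top timer [(0.9, array([187., 199.,  18.,  23.]))]
top cassette [(0.66, array([218., 252.,  25.,  17.]))]
top pen [(0.63, array([369., 191.,  28.,  35.]))]
(array([ 395.43252916,  -19.73420683, 1628.12534754]), array([ 0.05953874,  0.0041944 , -0.99833126]))
```

```bash
python3 - <<'E'
import cv2,numpy as np
a=cv2.imread('pics/scene1.png')[160:320,180:400];b=cv2.imread('pics/top1.png')[110:280,160:400]
a=cv2.resize(a,(400,291),interpolation=cv2.INTER_CUBIC);a=cv2.imread('pics/scene1.png')[160:320,180:400];a=cv2.resize(a,(400,291))
b=cv2.resize(b,None,fx=3.33,fy=3.33,interpolation=cv2.INTER_CUBIC)[:566]
cv2.imwrite('pics/b.png',b)
a=cv2.imread('pics/scene1.png')[160:310,180:400];cv2.imwrite('pics/a.png',cv2.resize(a,None,fx=3.6,fy=3.6,interpolation=cv2.INTER_CUBIC))
E
```

```text
(no output)
```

View pics/a.png

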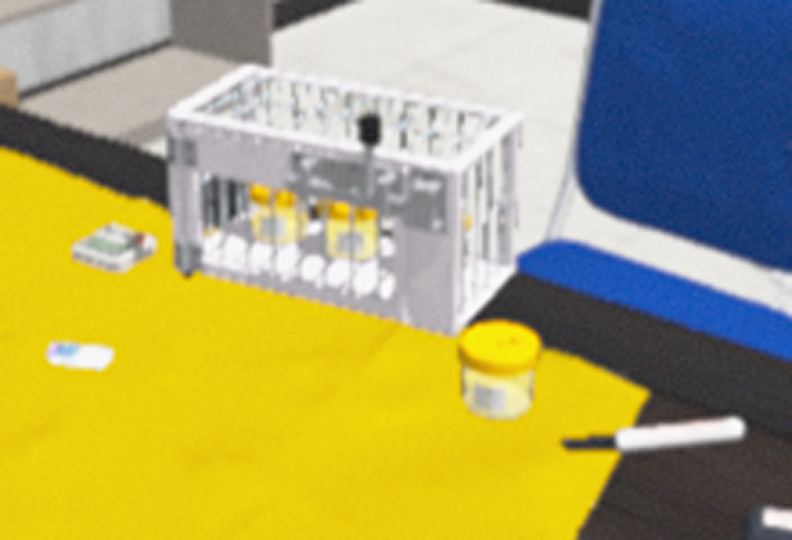

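View pics/b.png

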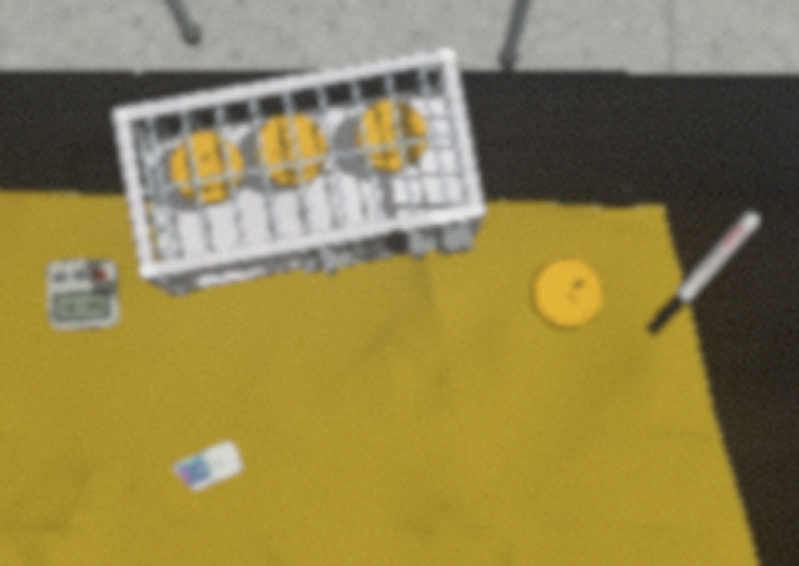

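Scene view: knob at pixel (283,196). The cage stands turned, front facing the robot, keeper at the right. Top view: cage top corners clear (crop (148,274), (482,212), (452,52), (117,108)), knob dark at about (279,182); cup, pen, timer and cassette are all clear of the gate.

```bash
python3 - <<'E'
from h import *
cs=[viewer.capture(n) for n in('scene','top')]
c=cs[1]
f=lambda u,v:(u/3.33+160,v/3.33+110)
P=[onz(f(*q),c,176) for q in [(148,274),(482,212),(452,52),(117,108)]]
print(np.round(P))
y=P[0]-P[1];x=P[2]-P[1]
print('yaw',np.degrees(np.arctan2(-y[0],y[1])),np.degrees(np.arctan2(x[1],x[0])),np.linalg.norm(y),np.linalg.norm(x))
# knob: dark blob near
ks=[]
g=cs[0]['color'].astype(int).max(2); w=g[185:206,272:294]; m=w<70; print('n',m.sum()); v,u=np.nonzero(m); k1=(u.mean()+272,v.mean()+185)
g=cs[1]['color'].astype(int).max(2); w=g[175:190,270:288];m=w<60
print(w)
print(k1,'scene->z202',onz(k1,cs[0],202)); print('tri',tri([k1,(279.2,182.4)],cs),'top z202',onz((279.2,182.4),c,202))
print('cup',onz(f(568,292),c,62))
E
```

```text
[[531. 203. 176.]
 [587. -84. 176.]
 [727. -57. 176.]
 [676. 233. 176.]]
yaw 10.939753586454069 10.732509989313852 292.2689402757059 142.10150400524563
n 28
[[195 208 205 200 201 192 169 166 175 195 213 217 209 207 208 212 214 216]
 [200 209 205 201 206 202 199 199 199 207 212 218 218 215 209 212 209 210]
 [210 210 213 210 211 211 208 209 202 203 204 210 209 206 199 192 188 186]
 [216 214 211 211 210 208 200 185 174 171 175 184 187 180 166 153 145 140]
 [211 209 201 195 190 179 162 141 119 114 122 134 148 154 148 133 122 111]
 [187 183 170 155 140 128 112  90  77  69  76  91 116 137 148 144 131 115]
 [137 130 122 108  95  83  74  66  61  62  66  72 101 131 148 154 140 125]
 [ 93  94  95  90  86  76  68  63  65  62  64  71 100 132 151 156 151 143]
 [ 83  86  92  98  94  85  68  62  60  61  63  72 100 131 152 155 154 153]
 [ 92  92  98 101 101  90  81  68  67  57  69  75  98 125 148 156 154 149]
 [ 96  92  94  98 107 109 104  95  82  80  79  93 109 125 135 142 138 139]
 [ 98  93 101 109 118 125 124 124 117 114 117 123 127 129 125 122 124 137]
 [101 104 114 128 134 134 138 145 148 152 151 156 149 139 126 124 130 145]
 [126 128 142 152 158 158 155 162 165 167 165 166 164 155 146 144 146 155]
 [157 158 162 165 171 165 166 169 167 167 170 167 165 163 156 156 154 161]]
(np.float64(282.39285714285717), np.float64(195.57142857142858)) scene->z202 [556.66500562 -12.11899489 202.        ]
tri [558.32442799 -10.92009552 201.18800301] top z202 [558.26203147 -10.96244272 202.        ]
cup [ 527.86464392 -168.72481428   62.        ]
```

Call:
{"api": "step_arm", "payload": {"series": [{"dx":-12,"dy":-12,"dz":-6,"turn":-8},{"dx":-51.2,"dy":-50.3,"dz":-6,"turn":-35},{"dx":-51.2,"dy":-50.3,"dz":-6,"turn":-35},{"dx":-51.2,"dy":-50.3,"dz":-6,"turn":-35},{"dx":-51.2,"dy":-50.3,"dz":-6,"turn":-35},{"dx":-51.2,"dy":-50.3,"dz":-6,"turn":-35},{"dx":-51.2,"dy":-50.3,"dz":-6,"turn":-35},{"dx":-51.2,"dy":-50.3,"dz":-6,"turn":-35},{"dx":-51.2,"dy":-50.3,"dz":-6,"turn":-35},{"dx":-51.2,"dy":-50.3,"dz":-6,"turn":-35},{"dx":-51.2,"dy":-50.3,"dz":-6,"turn":-35},{"dx":-51.2,"dy":-50.3,"dz":-6,"turn":-35}]}}

```text
validation failed for argument at $.se...
```

Call:
{"api": "step_arm", "payload": {"series": [{"dx":-3.0,"dy":-3.0,"dz":-3.0,"turn":-5.0,"claw":0}]}}

```text
time: 1.08
tcp_pos: [305.5, 631.7, 249.9]
eef_rot: [0.164, 0.986, -0.002, -0.003]
wrist_force: [-1.7, -0.1, -1.3]
grip_width: 85.1
```

Call:
{"api": "step_arm", "payload": {"series": [{"dx":-43.9,"dy":-51.4,"dz":-2.9,"turn":-30,"claw":0},{"dx":-43.9,"dy":-51.4,"dz":-2.9,"turn":-30,"claw":0},{"dx":-43.9,"dy":-51.4,"dz":-2.9,"turn":-30,"claw":0},{"dx":-43.9,"dy":-51.4,"dz":-2.9,"turn":-30,"claw":0},{"dx":-43.9,"dy":-51.4,"dz":-2.9,"turn":-30,"claw":0},{"dx":-43.9,"dy":-51.4,"dz":-2.9,"turn":-30,"claw":0},{"dx":-43.9,"dy":-51.4,"dz":-2.9,"turn":-30,"claw":0},{"dx":-43.9,"dy":-51.4,"dz":-2.9,"turn":-30,"claw":0},{"dx":-43.9,"dy":-51.4,"dz":-2.9,"turn":-30,"claw":0},{"dx":-43.9,"dy":-51.4,"dz":-2.9,"turn":-30,"claw":0}]}}

```text
time: 1.92
tcp_pos: [462.3, 237.2, 273.7]
eef_rot: [-0.091, 0.996, 0.0, 0.0]
wrist_force: [1.0, 0.1, 0.6]
grip_width: 85.2
```

Call:
{"api": "step_arm", "payload": {"series": [{"dx":-4.7,"dy":-25.5,"dz":-1.1,"turn":0,"claw":0},{"dx":-4.7,"dy":-25.5,"dz":-1.1,"turn":0,"claw":0},{"dx":-4.7,"dy":-25.5,"dz":-1.1,"turn":0,"claw":0},{"dx":-4.7,"dy":-25.5,"dz":-1.1,"turn":0,"claw":0},{"dx":-4.7,"dy":-25.5,"dz":-1.1,"turn":0,"claw":0},{"dx":-4.7,"dy":-25.5,"dz":-1.1,"turn":0,"claw":0},{"dx":-4.7,"dy":-25.5,"dz":-1.1,"turn":0,"claw":0},{"dx":-4.7,"dy":-25.5,"dz":-1.1,"turn":0,"claw":0},{"dx":-4.7,"dy":-25.5,"dz":-1.1,"turn":0,"claw":0},{"dx":-4.7,"dy":-25.5,"dz":-1.1,"turn":0,"claw":0}]}}

```text
time: 2.75
tcp_pos: [553.9, -1.1, 284.1]
eef_rot: [-0.093, 0.996, 0.001, -0.0]
wrist_force: [0.3, 0.5, -0.4]
grip_width: 85.6
```

```bash
python3 - <<'E'
from h import *
s=read_state();print(s['tcp_pos'],s['eef_rot'],s['qpos'])
c=viewer.capture('wrist');cv2.imwrite('pics/w1.png',c['color'])
T=np.float64(c['tool_from_camera']);K=np.float64(c['camera_matrix']);print(T.round(2),K.round(1))
W=np.eye(4);W[:3,:3]=R.from_quat(s['eef_rot']).as_matrix();W[:3,3]=s['tcp_pos']
M=W@T
np.save('M1.npy',M);np.save('K.npy',K)
def onz(px,z):
    d=M[:3,:3]@np.linalg.inv(K)@[px[0],px[1],1];return M[:3,3]+d*(z-M[2,3])/d[2]
for t in trace(c,'bolt_knob')[:2]:
    e=t['extent'];print(t['confidence'],e);
p=np.array([558.,-11,202]);q=K@(np.linalg.inv(M)@np.append(p,1))[:3];print('pred',q[:2]/q[2])
E
```

```text
[553.93281113  -1.1382324  284.09757956] [-9.25690057e-02  9.95706069e-01  5.76347829e-04 -2.68251766e-04] [-0.12725125  0.31493444  0.06153264  1.94511071 -0.02613388  0.88283662
  1.70406925]
[[   0.     -0.96   -0.27   69.82]
 [   1.     -0.      0.     -1.61]
 [  -0.     -0.27    0.96 -142.23]
 [   0.      0.      0.      1.  ]] [[291.5   0.  279.2]
 [  0.  291.5 212.4]
 [  0.    0.    1. ]]
pred [268.11759537 222.03696208]
```

View pics/w1.png

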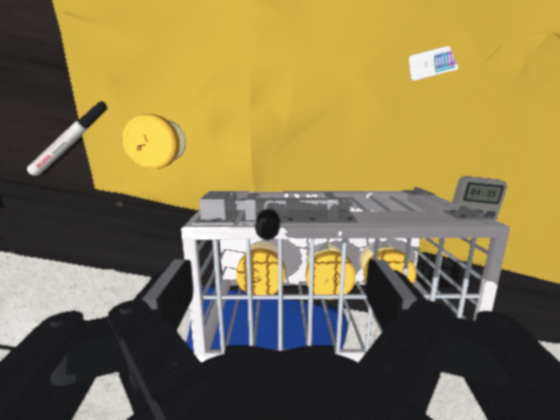

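Wrist view: knob centred at (267,223), matching the predicted (268,222); the cage's front rail runs level, so the tool is aligned with the gate. Descending after a settle row.

Call:
{"api": "step_arm", "payload": {"series": [{"dx":0,"dy":0,"dz":0,"turn":0,"claw":0},{"dx":0,"dy":0,"dz":0,"turn":0,"claw":0},{"dx":0,"dy":0,"dz":0,"turn":0,"claw":0}]}}

```text
time: 3.1
tcp_pos: [554.3, -2.1, 284.3]
eef_rot: [-0.092, 0.996, 0.0, -0.0]
wrist_force: [-0.2, 0.1, -0.4]
grip_width: 85.1
```

Call:
{"api": "step_arm", "payload": {"series": [{"dx":-0.2,"dy":-0.95,"dz":2,"turn":0,"claw":0},{"dx":-0.2,"dy":-0.95,"dz":4,"turn":0,"claw":0},{"dx":-0.2,"dy":-0.95,"dz":6,"turn":0,"claw":0},{"dx":-0.2,"dy":-0.95,"dz":8,"turn":0,"claw":0},{"dx":-0.2,"dy":-0.95,"dz":9,"turn":0,"claw":0},{"dx":-0.2,"dy":-0.95,"dz":9.8,"turn":0,"claw":0},{"dx":-0.2,"dy":-0.95,"dz":9.8,"turn":0,"claw":0},{"dx":-0.2,"dy":-0.95,"dz":9.8,"turn":0,"claw":0}]}}

```text
time: 3.77
tcp_pos: [558.5, -11.9, 186.5]
eef_rot: [-0.091, 0.996, -0.0, 0.0]
wrist_force: [0.1, 0.5, -0.1]
grip_width: 85.3
```

Call:
{"api": "step_arm", "payload": {"series": [{"dx":0,"dy":0,"dz":0,"turn":0,"claw":120},{"dx":0,"dy":0,"dz":0,"turn":0,"claw":255},{"dx":0,"dy":0,"dz":0,"turn":0,"claw":255},{"dx":0,"dy":0,"dz":0,"turn":0,"claw":255},{"dx":0,"dy":0,"dz":0,"turn":0,"claw":255},{"dx":0,"dy":0,"dz":0,"turn":0,"claw":255},{"dx":0,"dy":0,"dz":0,"turn":0,"claw":255},{"dx":0,"dy":0,"dz":0,"turn":0,"claw":255},{"dx":0,"dy":0,"dz":0,"turn":0,"claw":255},{"dx":0,"dy":0,"dz":0,"turn":0,"claw":255}], "force": 40}}

```text
time: 4.6
tcp_pos: [558.5, -11.9, 186.7]
eef_rot: [-0.091, 0.996, 0.0, 0.0]
wrist_force: [-0.2, 0.1, 4.9]
grip_width: 18.7
```

Call:
{"api": "step_arm", "payload": {"series": [{"dx":0,"dy":0,"dz":-0.3,"turn":0,"claw":255},{"dx":0,"dy":0,"dz":-0.6,"turn":0,"claw":255},{"dx":0,"dy":0,"dz":-1.0,"turn":0,"claw":255},{"dx":0,"dy":0,"dz":-1.0,"turn":0,"claw":255},{"dx":0,"dy":0,"dz":-1.0,"turn":0,"claw":255},{"dx":0,"dy":0,"dz":-1.0,"turn":0,"claw":255}]}}

```text
time: 5.1
tcp_pos: [558.2, -11.9, 196.2]
eef_rot: [-0.091, 0.996, 0.0, 0.0]
wrist_force: [0.6, 1.1, -0.6]
grip_width: 18.7
```

```bash
python3 - <<'E'
from h import *
s=read_state();print(s['tcp_pos'],s['wrist_force'],s['grip_width'])
a=viewer.capture('wrist')['color'];b=viewer.capture('scene')['color'][170:260,230:350]
cv2.imwrite('pics/w2.png',np.hstack([a[150:400,120:440],cv2.resize(b,(333,250),interpolation=cv2.INTER_CUBIC)]))
E
```

```text
[558.16607692 -11.93668244 196.16059178] [ 0.62903287  1.08761548 -0.58112516] 18.74445908533437
```

View pics/w2.png

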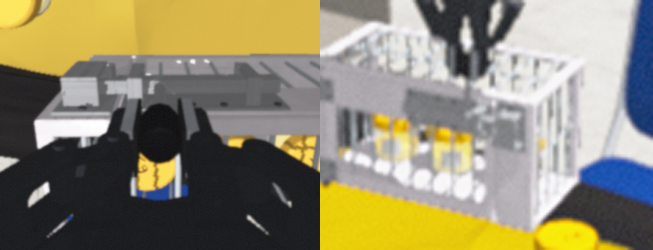

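Call:
{"api": "step_arm", "payload": {"series": [{"dx":0,"dy":0.5,"dz":0,"turn":0,"claw":255},{"dx":0,"dy":1.0,"dz":0,"turn":0,"claw":255},{"dx":0,"dy":1.5,"dz":0,"turn":0,"claw":255},{"dx":0,"dy":2.0,"dz":0,"turn":0,"claw":255},{"dx":0,"dy":2.5,"dz":0,"turn":0,"claw":255},{"dx":0,"dy":3.0,"dz":0,"turn":0,"claw":255},{"dx":0,"dy":3.5,"dz":0,"turn":0,"claw":255},{"dx":0,"dy":3.5,"dz":0,"turn":0,"claw":255},{"dx":0,"dy":3.5,"dz":0,"turn":0,"claw":255},{"dx":0,"dy":3.5,"dz":0,"turn":0,"claw":255}]}}

```text
time: 6.03
tcp_pos: [551.5, 23.0, 196.2]
eef_rot: [-0.092, 0.996, 0.0, -0.0]
wrist_force: [-0.2, 0.9, -1.5]
grip_width: 18.7
```

```bash
python3 - <<'E'
from h import *
s=read_state();print(s['tcp_pos'],s['wrist_force'],s['grip_width'])
a=viewer.capture('wrist')['color'];b=viewer.capture('scene')['color'][170:260,230:350]
cv2.imwrite('pics/w3.png',np.hstack([a[150:400,120:440],cv2.resize(b,(333,250),interpolation=cv2.INTER_CUBIC)]))
E
```

```text
[551.53886365  23.00369383 196.16885294] [-0.19842652  0.8859455  -1.48709026] 18.709257623644827
```

View pics/w3.png

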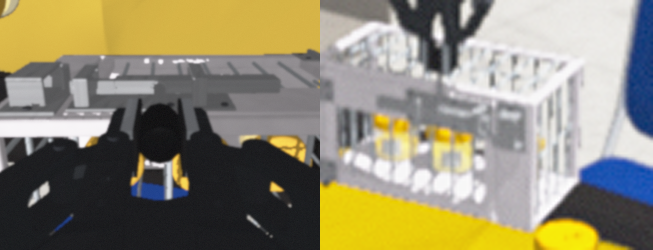

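Bolt is clear of the keeper (gap between the strap and the bolt end at about (95,95)), knob still held. Now I swing it along the arc about the hinge.

Call:
{"api": "step_arm", "payload": {"series": [{"dx":0.7,"dy":0.1,"dz":0,"turn":2.5,"claw":255},{"dx":1.45,"dy":0.2,"dz":0,"turn":5,"claw":255},{"dx":2.15,"dy":0.35,"dz":0,"turn":7.5,"claw":255},{"dx":2.9,"dy":0.5,"dz":0,"turn":10,"claw":255},{"dx":3.55,"dy":0.7,"dz":0,"turn":12.5,"claw":255},{"dx":4.25,"dy":0.9,"dz":0,"turn":15,"claw":255},{"dx":4.25,"dy":0.9,"dz":0,"turn":15,"claw":255},{"dx":4.25,"dy":0.9,"dz":0,"turn":15,"claw":255}]}}

```text
time: 6.8
tcp_pos: [508.8, 22.9, 196.5]
eef_rot: [0.039, 0.999, -0.0, 0.001]
wrist_force: [1.5, -0.1, -1.3]
grip_width: 18.5
```

```bash
python3 - <<'E'
from h import *
s=read_state();print(s['tcp_pos'],s['eef_rot'],s['wrist_force'],s['ft_torque'],s['grip_width'])
a=viewer.capture('wrist')['color'];b=viewer.capture('top')['color'][110:210,190:318]
cv2.imwrite('pics/w4.png',np.hstack([a[100:400,60:460],cv2.resize(b,(384,300),interpolation=cv2.INTER_CUBIC)]))
E
```

```text
[508.75074598  22.91796742 196.45627783] [ 3.86729724e-02  9.99251715e-01 -3.21507868e-04  5.54719689e-04] [ 1.516731   -0.05141064 -1.31290364] [-0.10350097 -0.21623947  0.26502047] 18.48611868736002
```

View pics/w4.png

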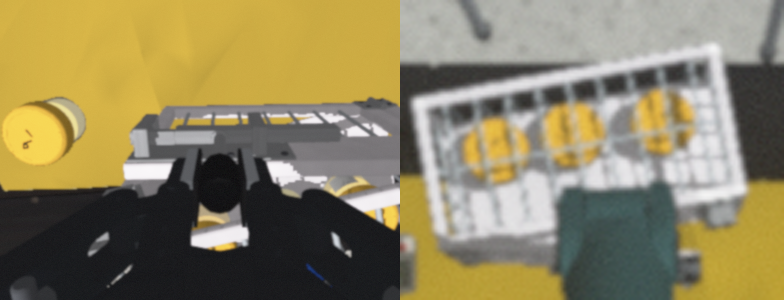

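Call:
{"api": "step_arm", "payload": {"series": [{"dx":0.75,"dy":0.05,"dz":0,"turn":2.5,"claw":255},{"dx":1.45,"dy":0.15,"dz":0,"turn":5,"claw":255},{"dx":2.15,"dy":0.3,"dz":0,"turn":7.5,"claw":255},{"dx":2.9,"dy":0.45,"dz":0,"turn":10,"claw":255},{"dx":2.9,"dy":0.45,"dz":0,"turn":10,"claw":255},{"dx":2.9,"dy":0.45,"dz":0,"turn":10,"claw":255},{"dx":2.9,"dy":0.45,"dz":0,"turn":10,"claw":255},{"dx":2.9,"dy":0.45,"dz":0,"turn":10,"claw":255}]}}

```text
time: 7.57
tcp_pos: [480.5, 30.1, 196.3]
eef_rot: [0.126, 0.992, -0.0, 0.0]
wrist_force: [0.9, -0.7, -1.6]
grip_width: 18.7
```

```bash
python3 - <<'E'
from h import *
s=read_state();print(s['tcp_pos'],s['eef_rot'],s['wrist_force'],s['ft_torque'],s['grip_width'])
w=viewer.capture('wrist');c=viewer.capture('scene');t=viewer.capture('top')
a=w['color'];b=c['color'][160:285,220:350];d=t['color'][110:210,190:318]
cv2.imwrite('pics/w5.png',np.hstack([a[100:400,60:460],cv2.resize(b,(312,300),interpolation=cv2.INTER_CUBIC)]))
cv2.imwrite('pics/scene5.png',c['color']);cv2.imwrite('pics/top5.png',t['color'])
W=np.eye(4);W[:3,:3]=R.from_quat(s['eef_rot']).as_matrix();W[:3,3]=s['tcp_pos']
M=W@np.float64(w['tool_from_camera']);np.save('M5.npy',M)
# knob-based opening angle from a range of hinge guesses
ux=np.array([np.cos(np.radians(10.7)),np.sin(np.radians(10.7))]);uy=np.array([-ux[1],ux[0]])
f=np.array([559,59.5])
for h in (125,135,145):
  for x0 in (0,8):
    H=f+h*uy+x0*ux; r=[np.array([(p-H)@ux,(p-H)@uy]) for p in (np.array([551.5,23.0]),s['tcp_pos'][:2])]
    a=[np.arctan2(-q[0],-q[1]) for q in r]; print(h,x0,a[1]-a[0],'gap',470*np.sin((a[1]-a[0])/2),[np.linalg.norm(q) for q in r])
for l in ('near_cup','timer','cassette','pen'):
    tr=trace(t,l);print(l,[np.round(q['extent'],1) for q in tr[:1]])
E
```

```text
[480.53169967  30.11556846 196.31935991] [ 1.25753868e-01  9.92061423e-01 -4.26411106e-05  3.10353783e-04] [ 0.92263054 -0.67378261 -1.5691622 ] [-0.13786029 -0.15085998  0.36456245] 18.727236791975876
125 0 0.44652601367274736 gap 104.06402338426462 [np.float64(160.0990845214692), np.float64(161.93166044009055)]
125 8 0.43844407331811686 gap 102.21106199872206 [np.float64(161.00329097128093), np.float64(166.1529935828214)]
135 0 0.42183393756832094 gap 98.39761887268072 [np.float64(170.06226569636647), np.float64(170.61053351771318)]
135 8 0.4152747594017504 gap 96.88984411258217 [np.float64(170.91377081075694), np.float64(174.62218865552865)]
145 0 0.39948166122170414 gap 93.2552008086245 [np.float64(180.02952969707647), np.float64(179.42699251091705)]
145 8 0.39413555642619497 gap 92.02351288672435 [np.float64(180.8341074076485), np.float64(183.24573737241744)]
near_cup [array([331. , 197.6,  17.8,  19.9])]
timer [array([185.6, 200.2,  18.2,  25.3])]
cassette [array([217.3, 252.2,  29.5,  19.7])]
pen [array([371.1, 192.8,  26.6,  33.3])]
```

View pics/w5.png

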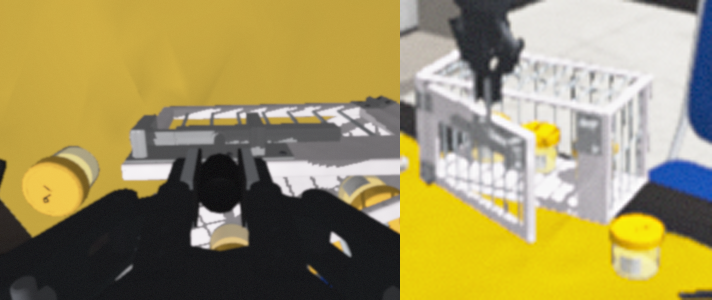

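Call:
{"api": "step_arm", "payload": {"series": [{"dx":0,"dy":0.15,"dz":0,"turn":0,"claw":255},{"dx":0,"dy":0.3,"dz":0,"turn":0,"claw":255},{"dx":0,"dy":0.3,"dz":0,"turn":0,"claw":255},{"dx":0,"dy":0.3,"dz":0,"turn":0,"claw":255},{"dx":0,"dy":0.3,"dz":0,"turn":0,"claw":255},{"dx":0,"dy":0.3,"dz":0,"turn":0,"claw":255}]}}

```text
time: 8.42
tcp_pos: [480.7, 33.6, 196.3]
eef_rot: [0.126, 0.992, 0.0, 0.0]
wrist_force: [1.1, -0.7, -1.4]
grip_width: 18.9
```

```bash
python3 - <<'E'
from h import *
s=read_state();print(s['time'],s['tcp_pos'],s['wrist_force'],s['grip_width'],np.abs(s['joint_vel']).max())
c=viewer.capture('scene')
cv2.imwrite('pics/f.png',cv2.resize(c['color'][160:310,180:400],None,fx=3.6,fy=3.6,interpolation=cv2.INTER_CUBIC))
# free edge of the gate by hinge guess: where would front-top edge (z=166) & bottom project
ux=np.array([np.cos(np.radians(10.7)),np.sin(np.radians(10.7))]);uy=np.array([-ux[1],ux[0]])
H=np.array([559,59.5])+135*uy
for th in (.3,.36,.43,.5,.57):
    e=H+235*(-np.cos(th)*uy-np.sin(th)*ux)
    print(th,((proj([[*e,166],[*e,15]],c)-[180,160])*3.6).round())
E
```

```text
8.4167 [480.71986551  33.56284015 196.26867976] [ 1.13676328 -0.65494416 -1.41848947] 18.941058377034324 0.0019366780767033863
0.3 [[361. 193.]
 [360. 350.]]
0.36 [[348. 198.]
 [349. 356.]]
0.43 [[333. 203.]
 [334. 362.]]
0.5 [[317. 208.]
 [319. 368.]]
0.57 [[300. 213.]
 [302. 373.]]
```

View pics/f.png

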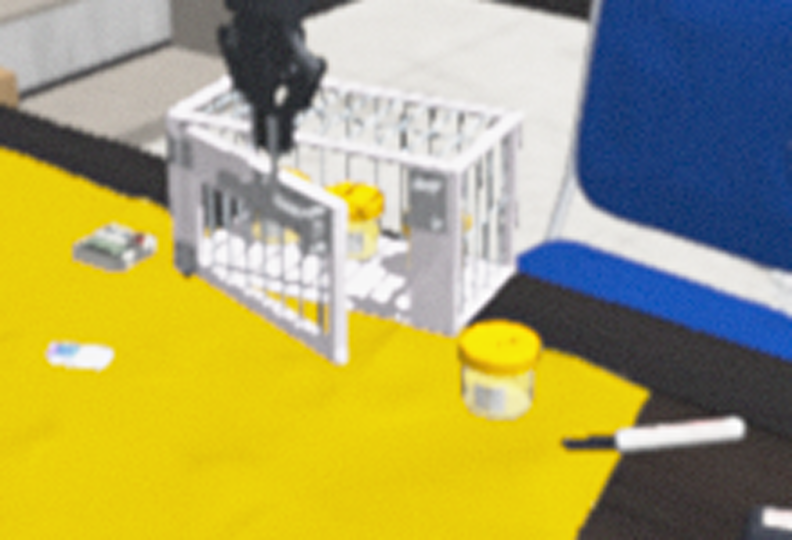

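The gate's front free edge is at crop column ~332 with its foot at row ~360. That matches the prediction for 0.43 rad (333, 362). Cup, timer, cassette and pen look unmoved, so I'm handing in.

```bash
python3 -c "
from h import *
print(workorder.close_job());s=read_state();print(s['time'],s['tcp_pos'],s['grip_width'])"
```

```text
the job is handed in; nothing more can be done
None
the job is handed in; nothing more can be done
```

The gate is open about 10 cm and the gripper is still holding it there by the bolt knob. I handed the job in at about 8.4 s, and no verdict came back.

I gripped the knob from above and lifted the bolt about 9.5 mm. I then drew it 35 mm towards the hinge while it was raised, and swung the gate open along its arc. A last 3 mm nudge drew the bolt a little further for margin.

What the last checks showed:
- **Gap:** in the scene picture the gate's free edge sits where an opening of 0.43 rad (about 100 mm) should put it. The knob position gave 92–104 mm, depending on where the hinge is taken to be.
- **Grip:** the fingers stood at 18.9 mm on the 20 mm knob. The arm was still and the wrist force was under 2 N.
- **Objects on the table:** the cup, timer, cassette and marker look unmoved in the scene picture. The detector's top-view boxes shifted by no more than about 2 pixels.
- **Bolt:** its travel was not measured directly. Knob movement puts it at about 33 mm at least (28.5 mm is needed), and the wrist picture showed it clear of the keeper before I opened the gate.

The first move call was refused, apparently because its rows had no `claw` value. Nothing moved on that call.

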